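Fetch the solder spool from behind the jar and the tape measure

ROBOT

A 6-joint arm with a two-finger parallel gripper is mounted at the origin on a cart in front of the work surface, level with it; the furniture and walls round the work are solid. World frame = base frame: x ahead of the robot, y to its left, z up, the work surface at z = 0. Lengths are in m, angles in rad, forces in N, time in s.
With the tool pointing down it reaches from about 0.35 to 0.975 m from the base axis. Payload 4.9 kg.
Tool frame: the origin (TCP) lies midway between the tips of the shut fingers; the grasp point (between the pads) lies 19 mm behind it; z points along the fingers, y is the line along which they close (so a half turn about z gives the same grasp; the last joint's range is limited). The gripper opens to 85 mm and grips with 20 to 120 N. Pads are 22 mm wide; open, the fingers measure 114 mm over their backs; the gripper's body (76 mm by 85 mm) begins 54 mm behind the grasp point. The pads swing forward as they close: fully open they stand 13 mm farther back than shut.
Start: joints at [1.084, 0.053, 1.613, -0, 1.476, -0.119], TCP at [0.225, 0.583, 0.231] pointing down, gripper open.
Joint ranges: [-3.01, 3.01], [-1.01, 2.22], [0.06, 2.58], [-1.02, 4.17], [0.09, 2.62], [-3.14, 3.14]. Speed limits (rad/s): [2.57, 2.57, 3.14, 3.14, 3.14, 3.14].

INTERFACE

Orientations are given as a rotation vector (axis times angle).
In Python, from station import ctrl, optics, job gives the robot as it stands.
- The arm moves only by the shell command python3 -m jog 'ROWS' [OPENING] [FORCE]. ROWS is JSON, a list of rows, each a list of 2 entries, a list of its own where there are three numbers: the shift along the tool's x, y, z in m, then the turn, a rotation vector about the tool's x, y, z in rad. A call has 1 to 5 rows; each row is the pose to reach, as a shift and turn from the pose commanded when the call began, along the tool's axes at that moment; what a row does not reach only later rows make up. A row lasts 1/10 s, in which the tool goes at most 50 mm and 8.59 degrees, less where a joint would pass 70% of its speed; a pose out of reach is approached as far as the arm can. A call with a gripper value outside its range is refused whole. OPENING is the opening, from 0 (shut) to 1 (fully open), set as the call begins (- or left out, the last holds). The fingers move at their own pace and stop on an object; FORCE is the grip in N (left out, the last holds). Time passes only in rows, so rows that repeat a pose let the fingers close. It gives the time, the measured TCP pose, the force, the opening and the grip force at its end, in the units of the state.
- ctrl.get_obs(): the state, without advancing time (a new reading comes with each control period).
- optics.get_image(name): name is "scene" or "top"; returns a dict with "image" (400x640x3 uint8, blue, green, red), "fx", "fy", "cx", "cy" (pixels), "rvec" (rotation vector, rad) and "tvec" (3), from world to camera coordinates, as OpenCV has them. Camera axes: x right, y down, z forward; pixel columns grow to the right and rows downward; lengths in m; the calibration is good to about 2 mm. A picture is of the moment at which its call begins. There is no depth.
- job.finish_job(): hands the job in; it is judged then, once.
The state is a dict: "t": time; "q": joint angles; "dq": joint speeds; "effort": joint torques, N m; "tool_pos": TCP position; "tool_rot": TCP orientation; "contact_force": force on the tool from outside, world axes, zero at the start; "wrist_torque": the same for the moment, N m; "opening": finger opening in m; "grip_force": force on a finger pad.
Only numpy, scipy, OpenCV 4.12 (cv2) and the standard library are available. Lean on these libraries where they do the work, as an engineer would, in place of code of your own. Each camera call takes 0.05 s, during which the arm holds its last target. There are 200 camera calls.

TASK

The solder spool is hemmed in at the back of the plywood stand by the amber jar and the tape measure. Before you move the spool, stand both of these aside, upright on the bare wooden board; then set the spool upright in the middle of the round pad, and after that put the jar and the tape measure back on the stand, each exactly where and the way round it stood. Never let the jar fall over, and leave the other things on the bench where they are.

Things in the scene. Friction and masses are not known exactly. Their poses are not given: they have to be found in the camera images.
- spool: Spool of solder wire, grey-white, round with two flanges, standing on one flange: diameter 54 mm, height 37 mm, 0.25 kg. Origin: centre of its underside, z up. It stands on the middle of the stand, about 10 mm in front of the back stop, with the jar on one side of it and the tape measure on the other, so close (about 5 to 20 mm) that no finger fits beside it until both are gone.
- jar: Amber glass jar with black screw lid and pale label, standing: body diameter 64 mm, height 96 mm (grip the body, below 75 mm; the lid does not count), 0.33 kg. Origin: centre of its underside, z up. It starts on the stand, about 78 mm to the left or right of the spool; in front of it and behind it is room for fingers.
- tape_measure: Yellow and black pocket tape measure standing on edge: 42 mm thick along its own x (35 mm at the body), 88 mm long along its own y, 70 mm high, 0.32 kg. Grip it across its flat sides (along its x). Origin: centre of its underside, z up. It starts on the stand on the other side of the spool from the jar, about 78 mm from it, its flat sides facing the stand's front and back, with room for fingers there.
- stand: Fixed low plywood stand: base plate 150 mm deep (its x) by 250 mm wide (its y), top 18 mm above its origin; x points from its front to its back. An upright wooden back stop, 90 mm wide (y), 20 mm thick, its face 37 mm behind the origin, its top 69 mm above the bench, stands behind the spool's place. Origin: centre of the base's underside, on the bench.
- board: Fixed bare pale wooden board lying on the bench, to be used as the side area: 110 mm (its x) by 180 mm (its y), 18 mm thick. Origin: centre of its underside, on the bench. It holds the jar and the tape measure next to each other along its y (45 mm either side of the middle).
- pad: Fixed round steel pedestal pad with a black rubber top, standing flat on the bench: diameter 90 mm, top 20 mm above its origin. Origin: centre of its underside, on the bench.
- glue_bottle: Bystander: white glue bottle with a pointed nozzle, 55 mm wide, 137 mm high, standing. Origin: centre of its underside. Leave it alone.
- bracket: Bystander: bent steel angle bracket, 24 x 77 x 60 mm, in front of the stand. Origin: centre of its underside. Leave it alone.
There are look-alikes about, which are no part of the job. Leave any green look-alike of the jar alone. There is more than one size of the spool; the job needs the larger.

How it is judged:
On the way, in this order (a step that is already met when the one before it is completed fails the run):
1. The jar and the tape measure both stand upright on the board, and the spool is still in its place on the stand (x of jar in the frame of board between -0.05 and 0.05 m and y of jar in the frame of board between -0.085 and 0.085 m and z of jar in the frame of board between 0.013 and 0.023 m and angle between each of jar, tape_measure's own z axis and vertical below 0.15 rad and x of tape_measure in the frame of board between -0.05 and 0.05 m and y of tape_measure in the frame of board between -0.085 and 0.085 m and z of tape_measure in the frame of board between 0.013 and 0.023 m and distance of spool from where it was at the start of the episode below 0.03 m), for 0.2 s.
2. The spool stands upright on the middle of the pad, and the jar and the tape measure are still aside on the board (horizontal distance between spool and pad below 0.015 m and z of spool in the frame of pad between 0.016 and 0.024 m and angle between spool's own z axis and vertical below 0.12 rad and x of jar in the frame of board between -0.05 and 0.05 m and y of jar in the frame of board between -0.085 and 0.085 m and z of jar in the frame of board between 0.013 and 0.023 m and angle between each of jar, tape_measure's own z axis and vertical below 0.15 rad and x of tape_measure in the frame of board between -0.05 and 0.05 m and y of tape_measure in the frame of board between -0.085 and 0.085 m and z of tape_measure in the frame of board between 0.013 and 0.023 m), for 0.2 s.
At the end, for the whole second after the job is handed in: The spool stands upright on the pad, its centre within 15 mm of the pad's centre; the jar and the tape measure stand upright on the stand, each within 15 mm of where it stood at the start, the tape measure's flat sides within 15 degrees of facing the stand's front and back; all released and at rest (horizontal distance between spool and pad below 0.015 m and z of spool in the frame of pad between 0.016 and 0.024 m and angle between each of spool, jar, tape_measure's own z axis and vertical below 0.12 rad and distance of each of jar, tape_measure from where it was at the start of the episode below 0.015 m and angle between the x axis of tape_measure and the x axis of stand, either way round below 0.26 rad and linear speed of each of spool, jar, tape_measure below 0.02 m/s and angular speed of each of spool, jar, tape_measure below 0.2 rad/s); the robot touches nothing.
It fails at once if The jar was tipped over (angle between jar's own z axis and vertical above 0.7 rad).
It fails at once if The glue bottle or the bracket was disturbed (moved more than 30 mm) (distance of any of glue_bottle, bracket from where it was at the start of the episode above 0.03 m).
It also fails if it takes over 117 s, if anything falls off the work surface, if the arm or the gripper's body presses on something with over 40 N, if the wrist force passes 120 N, or if a joint passes its speed limit or range.

## Working session

There is one attempt and no reset: what is moved stays moved. The work goes in short steps, Python scripts to look and compute and a shell command to move; the robot and the scene stay as the last step left them, time stands still between calls to the robot, and variables do not carry over. Pictures are saved under pics/ and viewed, at most 14 in all, crops included, and the job is handed in when it is done.

```bash
ls; mkdir -p pics; python3 - <<'E'
from station import ctrl, optics, job
import cv2,pickle
for n in ("scene","top"):
    d=optics.get_image(n); cv2.imwrite(f"pics/{n}0.png",d["image"]); pickle.dump(d,open(n+".pkl","wb"))
    print(n,d["fx"],d["cx"],d["cy"],d["rvec"],d["tvec"])
o=ctrl.get_obs(); print({k:o[k] for k in("t","tool_pos","tool_rot","opening","contact_force")})
E
```

```text
pics
scene 442.2153336073528 324.0253440816808 194.47289328685957 [ 2.53478877  0.07244707 -0.01179319] [-0.49481285 -0.05209932  1.30444357]
top 499.43616804312325 309.84123646835855 196.03817689316247 [ 2.126967   -2.13603284  0.15967874] [-0.04428072  0.49627196  1.18880125]
{'t': 0.1, 'tool_pos': array([0.22444244, 0.58269178, 0.23018034]), 'tool_rot': array([-5.74321936e-01, -3.08808220e+00,  2.81601677e-03]), 'opening': 0.08528557182846318, 'contact_force': array([ 0.3584963 , -1.06068723, -0.71547182])}
```

View pics/scene0.png

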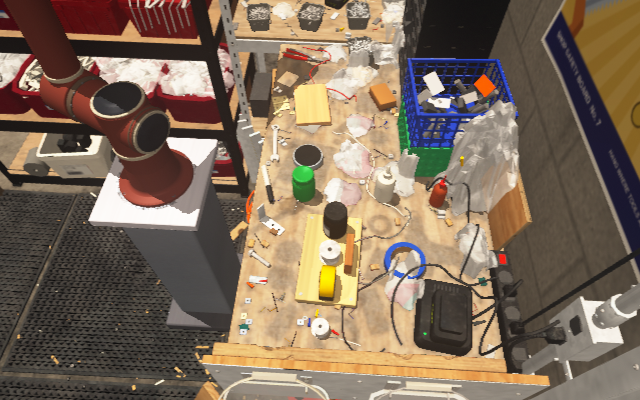

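View pics/top0.png

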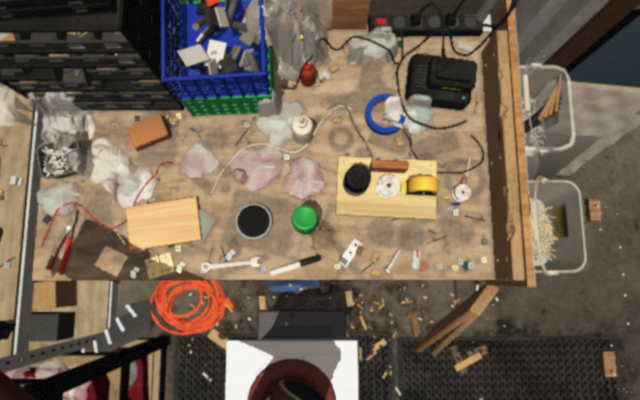

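The top view shows the stand at (387,188) with the amber jar at (356,179), the spool at (388,184), the tape measure at (422,184) and the back stop at (389,166). The board is at (164,222), the pad at (253,221), the green jar at (305,217), the glue bottle at (302,127) and the bracket at (350,253).

There are two spools. The one on the stand at (388,184) is larger and sits between the jar and the tape measure, so it is the one meant. The one at (461,191) is loose and smaller. I'll confirm this in a crop.

```bash
python3 - <<'E'
import cv2
t=cv2.imread("pics/top0.png"); s=cv2.imread("pics/scene0.png")
cv2.imwrite("pics/topA.png",cv2.resize(t[145:230,325:480],None,fx=5,fy=5,interpolation=cv2.INTER_CUBIC))
cv2.imwrite("pics/topB.png",cv2.resize(t[185:275,115:275],None,fx=5,fy=5,interpolation=cv2.INTER_CUBIC))
cv2.imwrite("pics/scA.png",cv2.resize(s[195:345,285:375],None,fx=4,fy=4,interpolation=cv2.INTER_CUBIC))
E
```

```text
(no output)
```

View pics/topA.png

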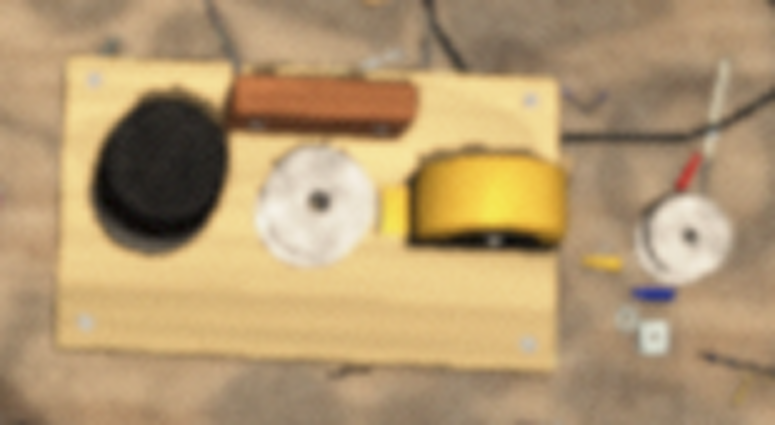

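View pics/topB.png

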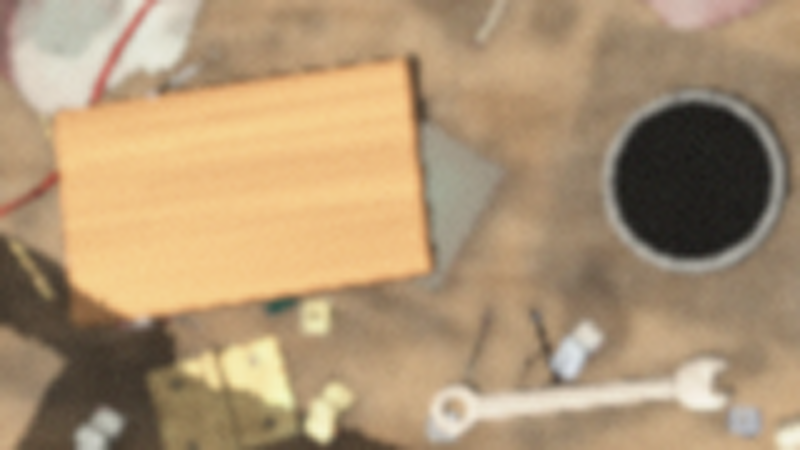

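View pics/scA.png

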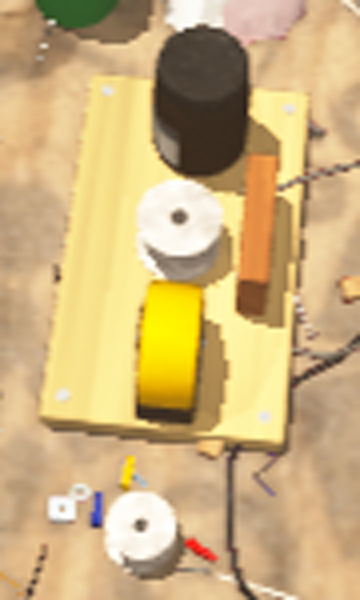

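The crop confirms it: the spool on the stand measures about 24 px across its flange, against 19 px for the loose one at (461,191). Next I'll compute positions.

```bash
cat > h.py <<'E'
import numpy as np, cv2, pickle
from scipy.spatial.transform import Rotation as R
def ray(d,u,v,z):
    Rm=R.from_rotvec(np.ravel(d["rvec"])).as_matrix(); c=-Rm.T@np.ravel(d["tvec"])
    r=Rm.T@np.array([(u-d["cx"])/d["fx"],(v-d["cy"])/d["fy"],1]); return (c+r*(z-c[2])/r[2])[:2]
def crop(d,u0,v0,s,pts,z): return np.array([ray(d,u0+(u+.5)/s-.5,v0+(v+.5)/s-.5,z) for u,v in pts])
def rect(P,name):
    c=P.mean(0); w=(P[0]+P[3]-P[1]-P[2])/2; dd=(P[0]+P[1]-P[2]-P[3])/2
    print(name,c.round(4),"w",np.hypot(*w).round(3),"d",np.hypot(*dd).round(3),"yaw deg",np.degrees([np.arctan2(-w[0],w[1]),np.arctan2(dd[1],dd[0])]).round(1))
E
python3 - <<'E'
from h import *
T=pickle.load(open("top.pkl","rb"));S=pickle.load(open("scene.pkl","rb"))
A=lambda p,z:crop(T,325,145,5,p,z); B=lambda p,z:crop(T,115,185,5,p,z); C=lambda p,z:crop(S,285,195,4,p,z)
st=A([(67,57),(558,78),(555,370),(57,347)],.018); rect(st,"stand")
rect(C([(93,75),(43,425),(285,445),(310,92)],.018)[[0,1,2,3]][[3,2,1,0]],"stand scene")
rect(B([(55,113),(408,58),(432,272),(75,325)],.018),"board")
print("pad",B([(694,180)],.02), "diam",np.diff(B([(605,180),(784,180)],.02),axis=0))
print("spool",A([(319,201)],.055),C([(179,217)],.055))
print("jar",A([(166,152)],.114),C([(203,66)],.114), "lid",np.diff(A([(104,155),(228,155)],.114),axis=0))
print("tape ends top",A([(413,195),(567,195)],.08), "x-edges",A([(490,152),(490,240)],.08))
print("tape scene top",C([(178,282),(145,405),(195,408),(205,285)],.075),"botend",C([(136,412),(195,420)],.03))
print("stop",A([(237,75),(418,82)],.069))
print("glue",ray(T,302,127,.1),"green",ray(T,305,217,.096),"bracket",ray(T,350,253,.03))
E
```

```text
stand [ 0.5218 -0.2381] w 0.247 d 0.148 yaw deg [-2.9 -2.9]
stand scene [ 0.5254 -0.2398] w 0.252 d 0.148 yaw deg [-2.8 -1.7]
board [0.4339 0.3198] w 0.178 d 0.108 yaw deg [8.5 8.4]
pad [[0.43824725 0.09427615]] diam [[-0.00041458 -0.08907133]]
spool [[ 0.52032317 -0.23786738]] [[ 0.52158149 -0.23690428]]
jar [[ 0.53292342 -0.15886129]] [[ 0.53193816 -0.16132007]] lid [[-0.00033438 -0.05753497]]
tape ends top [[ 0.518344   -0.27896579]
 [ 0.51793407 -0.35211989]] x-edges [[ 0.53903244 -0.31638241]
 [ 0.49639917 -0.31469851]]
tape scene top [[ 0.52322392 -0.29123252]
 [ 0.50796658 -0.36992333]
 [ 0.53682765 -0.37006967]
 [ 0.53952193 -0.29225707]] botend [[ 0.50184996 -0.35668491]
 [ 0.53751724 -0.35965912]]
stop [[ 0.5801185  -0.1978574 ]
 [ 0.57609482 -0.28535299]]
glue [ 0.65375517 -0.02888994] green [ 0.43748511 -0.03561879] bracket [ 0.35678466 -0.14351628]
```

```bash
cat > go.py <<'E'
# usage: go.py x y z yaw_deg [x y z yaw ...] : shift/turn in tool axes from the present pose; yaw = world angle of the closing (tool y) axis
import sys, numpy as np
from scipy.spatial.transform import Rotation as R
from station import ctrl
o=ctrl.get_obs(); p=o["tool_pos"]; r=R.from_rotvec(o["tool_rot"])
y=r.as_matrix()[:,1]; print("t",o["t"],"p",p.round(4),"yaw",round(np.degrees(np.arctan2(y[1],y[0])),1),"open",round(o["opening"],4),"grip",round(o["grip_force"],1),"F",o["contact_force"].round(1),"q",o["q"].round(2))
a=list(map(float,sys.argv[1:]))
for i in range(0,len(a),4):
    t=np.radians(a[i+3]); Y=np.array([np.cos(t),np.sin(t),0]); Z=np.array([0,0,-1.]); X=np.cross(Y,Z)
    G=R.from_matrix(np.array([X,Y,Z]).T); print("shift",r.inv().apply(np.array(a[i:i+3])-p).round(4),"turn",(r.inv()*G).as_rotvec().round(4))
E
python3 go.py .5325 -.160 .26 -2.9
```

```text
t 0.1 p [0.2244 0.5827 0.2302] yaw 68.9 open 0.0853 grip 0.0 F [ 0.4 -1.1 -0.7] q [ 1.08  0.05  1.61 -0.    1.48 -0.12]
shift [-0.5545 -0.5823 -0.0289] turn [-1.8000e-03  1.0000e-03  1.2537e+00]
```

```bash
python3 -m jog '[[[-0.5545,-0.5823,-0.03],[0,0,1.254]],[[-0.5545,-0.5823,-0.03],[0,0,1.254]],[[-0.5545,-0.5823,-0.03],[0,0,1.254]],[[-0.5545,-0.5823,-0.03],[0,0,1.254]],[[-0.5545,-0.5823,-0.03],[0,0,1.254]]]' 1 60; python3 go.py .5325 -.160 .26 -2.9
```

```text
t: 0.6
tool_pos: [0.3205, 0.3505, 0.2401]
tool_rot: [1.673, 2.659, -0.001]
contact_force: [0.7, -0.1, 0.5]
opening: 0.0855
grip_force: 0.0
t 0.6 p [0.3205 0.3505 0.2401] yaw 25.6 open 0.0855 grip 0.0 F [ 0.7 -0.1  0.5] q [ 0.67 -0.32  1.94 -0.    1.53  0.23]
shift [-0.552  -0.0298 -0.0197] turn [-4.000e-04  5.000e-04  4.982e-01]
```

```bash
python3 -m jog '[[[-0.552,-0.03,-0.02],[0,0,0.498]],[[-0.552,-0.03,-0.02],[0,0,0.498]],[[-0.552,-0.03,-0.02],[0,0,0.498]],[[-0.552,-0.03,-0.02],[0,0,0.498]],[[-0.552,-0.03,-0.02],[0,0,0.498]]]' >/dev/null; python3 go.py .5325 -.160 .26 -2.9
```

```text
t 1.1 p [0.4175 0.1202 0.2495] yaw -2.6 open 0.0857 grip 0.0 F [0.4 0.8 0.7] q [ 0.11 -0.44  2.01  0.    1.57  0.15]
shift [-0.2747  0.1277 -0.0105] turn [ 0.0002 -0.0002  0.0049]
```

```bash
python3 -m jog '[[[-0.2747,0.128,-0.01],[0,0,0.005]],[[-0.2747,0.128,-0.01],[0,0,0.005]],[[-0.2747,0.128,-0.01],[0,0,0.005]],[[-0.2747,0.128,-0.01],[0,0,0.005]],[[-0.2747,0.128,-0.01],[0,0,0.005]]]' >/dev/null; python3 go.py .5325 -.160 .26 -2.9 .5325 -.160 .16 -2.9
```

```text
t 1.6 p [ 0.5128 -0.1109  0.2575] yaw -2.9 open 0.0853 grip 0.0 F [0.1 0.4 0. ] q [-0.36 -0.2   1.81  0.    1.53 -0.3 ]
shift [-0.048   0.0222 -0.0025] turn [-0.0003 -0.0003  0.    ]
shift [-0.0481  0.0222  0.0975] turn [-0.0003 -0.0003  0.    ]
```

```bash
python3 -m jog '[[[-0.048,0.022,0],[0,0,0]],[[-0.048,0.022,0],[0,0,0]],[[-0.048,0.022,0.05],[0,0,0]],[[-0.048,0.022,0.0975],[0,0,0]],[[-0.048,0.022,0.0975],[0,0,0]]]' >/dev/null; python3 go.py .5325 -.160 .057 -2.9; python3 - <<'E'
from station import optics
import cv2
a=optics.get_image("scene")["image"][180:330,270:400];b=optics.get_image("top")["image"][110:240,300:460]
cv2.imwrite("pics/c1.png",cv2.hconcat([cv2.resize(a,(390,450)),cv2.resize(b,(400,450))]))
E
```

```text
t 2.1 p [ 0.5268 -0.1552  0.1517] yaw -2.9 open 0.0855 grip 0.0 F [-0.9 -0.3 -1.3] q [-0.42 -0.05  1.86  0.    1.36 -0.37]
shift [-0.0051  0.0074  0.0945] turn [-0.0153 -0.0061  0.0006]
```

View pics/c1.png

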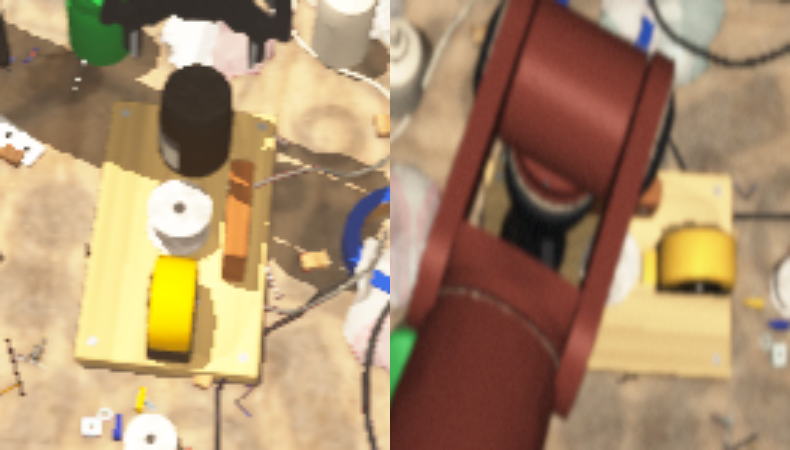

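The picture shows the gripper straddling the jar front to back (fingers near (120,25) and (270,25) in the crop, jar at (195,120)). It looks centred, so I'll descend.

```bash
python3 go.py .5325 -.160 .057 -2.9; python3 -m jog '[[[0,0,0],[0,0,0]],[[0,0,0.04],[0,0,0]],[[0,0,0.07],[0,0,0]],[[0,0,0.1],[0,0,0]],[[0,0,0.1],[0,0,0]]]' ; python3 go.py .5325 -.160 .057 -2.9
```

```text
t 2.2 p [ 0.5316 -0.1572  0.16  ] yaw -2.8 open 0.0854 grip 0.0 F [ 0.4 -0.8  0.7] q [-0.42 -0.06  1.85  0.    1.36 -0.37]
shift [-0.0029  0.0013  0.103 ] turn [-0.0023 -0.001   0.0011]
t: 2.7
tool_pos: [0.5311, -0.1571, 0.059]
tool_rot: [-2.273, -2.163, 0.002]
contact_force: [-0.8, -0.4, -0.3]
opening: 0.0854
grip_force: 0.0
t 2.7 p [ 0.5311 -0.1571  0.059 ] yaw -2.8 open 0.0854 grip 0.0 F [-0.8 -0.4 -0.3] q [-0.42  0.06  1.91 -0.    1.18 -0.37]
shift [-0.0028  0.0016  0.002 ] turn [-0.0035 -0.0014  0.001 ]
```

```bash
python3 -m jog '[[[0,0,0],[0,0,0]],[[0,0,0],[0,0,0]],[[0,0,0],[0,0,0]],[[0,0,0],[0,0,0]],[[0,0,0],[0,0,0]]]' 0 60; python3 -m jog '[[[0,0,0],[0,0,0]],[[0,0,0],[0,0,0]],[[0,0,-0.01],[0,0,0]],[[0,0,-0.03],[0,0,0]],[[0,0,-0.06],[0,0,0]]]'; python3 go.py .5325 -.160 .24 -2.9 
```

```text
t: 3.2
tool_pos: [0.5348, -0.159, 0.0645]
tool_rot: [2.272, 2.161, 0.004]
contact_force: [-0.3, 1.2, 6.9]
opening: 0.0627
grip_force: 67.4
t: 3.7
tool_pos: [0.5304, -0.157, 0.1191]
tool_rot: [-2.273, -2.162, 0.003]
contact_force: [1.6, -0.3, -3.1]
opening: 0.0624
grip_force: 66.7
t 3.7 p [ 0.5304 -0.157   0.1191] yaw -2.9 open 0.0624 grip 66.7 F [ 1.6 -0.3 -3.1] q [-0.42 -0.02  1.88  0.    1.29 -0.37]
shift [-0.0027  0.0017 -0.1209] turn [-0.0046 -0.0019  0.0006]
```

```bash
python3 -m jog '[[[0,0,-0.04],[0,0,0]],[[0,0,-0.08],[0,0,0]],[[0,0,-0.12],[0,0,0]],[[0,0,-0.12],[0,0,0]]]' >/dev/null; python3 go.py .4274 .3645 .24 8.4 
```

```text
t 4.1 p [ 0.5354 -0.1592  0.249 ] yaw -2.9 open 0.0624 grip 67.0 F [ 0.5 -1.  -2.3] q [-0.42 -0.13  1.76  0.    1.5  -0.37]
shift [ 0.5177 -0.1341  0.0047] turn [ 0.0126  0.0062 -0.1965]
```

```bash
python3 -m jog '[[[0.04,-0.011,0],[0,0,-0.015]],[[0.08,-0.022,0],[0,0,-0.03]],[[0.12,-0.033,0],[0,0,-0.045]],[[0.16,-0.044,0],[0,0,-0.06]],[[0.2,-0.055,0],[0,0,-0.075]]]' >/dev/null; python3 go.py .4274 .3645 .24 8.4 
```

```text
t 4.6 p [0.4858 0.0462 0.2389] yaw 1.4 open 0.0627 grip 67.1 F [ 0.5  0.4 -2.9] q [-0.06 -0.29  1.91  0.    1.52 -0.08]
shift [ 0.3197 -0.0504 -0.0009] turn [-0.0018 -0.0005 -0.1214]
```

```bash
python3 -m jog '[[[0.04,-0.01,0],[0,0,-0.02]],[[0.08,-0.015,0],[0,0,-0.04]],[[0.12,-0.02,0],[0,0,-0.06]],[[0.16,-0.025,0],[0,0,-0.08]],[[0.2,-0.03,0],[0,0,-0.1]]]' >/dev/null; python3 go.py .4274 .3645 .24 8.4 
```

```text
t 5.1 p [0.4509 0.2452 0.239 ] yaw 7.2 open 0.0623 grip 67.0 F [ 0.5 -1.4 -3.8] q [ 0.35 -0.22  1.86  0.    1.51  0.23]
shift [ 0.1213 -0.0083 -0.001 ] turn [-0.0017  0.0003 -0.0206]
```

```bash
python3 -m jog '[[[0.04,-0.003,0],[0,0,-0.01]],[[0.08,-0.006,0],[0,0,-0.02]],[[0.121,-0.008,0],[0,0,-0.02]],[[0.121,-0.008,0.02],[0,0,-0.02]],[[0.121,-0.008,0.05],[0,0,-0.02]]]' >/dev/null; python3 -m jog '[[[0,0,0.03],[0,0,0]],[[0,0,0.06],[0,0,0]],[[0,0,0.08],[0,0,0]],[[0,0,0.08],[0,0,0]],[[0,0,0.08],[0,0,0]]]' >/dev/null; python3 go.py .4274 .3645 .0645 8.4 
```

```text
t 6.1 p [0.4287 0.3625 0.1097] yaw 8.3 open 0.0627 grip 67.1 F [ 0.2  0.1 -3. ] q [0.57 0.01 1.87 0.   1.27 0.42]
shift [ 0.0022 -0.0009  0.0452] turn [-0.0016  0.0007 -0.0016]
```

```bash
python3 -m jog '[[[0.002,0,0.02],[0,0,0]],[[0.002,0,0.035],[0,0,0]],[[0.002,0,0.041],[0,0,0]],[[0.002,0,0.043],[0,0,0]],[[0.002,0,0.044],[0,0,0]]]'; python3 -m jog '[[[0,0,0],[0,0,0]],[[0,0,0.001],[0,0,0]]]'
```

```text
t: 6.6
tool_pos: [0.4293, 0.365, 0.0668]
tool_rot: [2.055, 2.376, 0.001]
contact_force: [0.3, -0.0, -3.9]
opening: 0.0627
grip_force: 67.1
t: 6.8
tool_pos: [0.4296, 0.3653, 0.0664]
tool_rot: [2.054, 2.376, 0.003]
contact_force: [0.2, 0.6, -4.2]
opening: 0.0626
grip_force: 67.1
```

```bash
python3 -m jog '[[[0,0,0.001],[0,0,0]],[[0,0,0.002],[0,0,0]],[[0,0,0.003],[0,0,0]],[[0,0,0.003],[0,0,0]]]' | grep -E "pos|contact"; python3 -m jog '[[[0,0,0.001],[0,0,0]],[[0,0,0.002],[0,0,0]],[[0,0,0.003],[0,0,0]],[[0,0,0.003],[0,0,0]]]' | grep -E "pos|contact"
```

```text
tool_pos: [0.4293, 0.3652, 0.0645]
contact_force: [-5.0, -2.8, 7.1]
tool_pos: [0.4294, 0.3653, 0.0644]
contact_force: [-12.5, -7.9, 24.6]
```

```bash
python3 -m jog '[[[0,0,-0.003],[0,0,0]],[[0,0,-0.003],[0,0,0]]]' | grep -E "pos|contact";  python3 -m jog '[[[0,0,0],[0,0,0]],[[0,0,0],[0,0,0]],[[0,0,0],[0,0,0]],[[0,0,0],[0,0,0]]]' 1; python3 -m jog '[[[0,0,-0.03],[0,0,0]],[[0,0,-0.07],[0,0,0]],[[0,0,-0.12],[0,0,0]],[[0,0,-0.16],[0,0,0]],[[0,0,-0.16],[0,0,0]]]' >/dev/null;  python3 go.py .517 -.316 .22 -2.9; python3 - <<'E'
from station import optics
import cv2
a=optics.get_image("scene")["image"][60:220,240:400]
cv2.imwrite("pics/c2.png",cv2.resize(a,None,fx=3,fy=3))
E
```

```text
tool_pos: [0.4299, 0.3657, 0.0644]
contact_force: [-2.5, -0.1, 7.5]
t: 8.2
tool_pos: [0.4289, 0.3647, 0.062]
tool_rot: [-2.055, -2.376, 0.001]
contact_force: [0.4, 1.3, -0.5]
opening: 0.0855
grip_force: 0.0
t 8.7 p [0.4322 0.367  0.2308] yaw 8.3 open 0.0855 grip 0.0 F [0.5 0.5 0.9] q [ 0.57 -0.09  1.76 -0.    1.46  0.43]
shift [-0.6881 -0.015   0.0067] turn [ 0.012  -0.0069  0.1957]
```

View pics/c2.png

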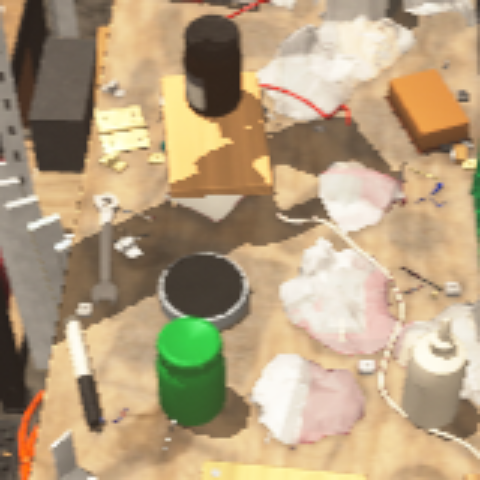

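The jar stands upright on the far half of the board (crop (213,65)). Next is the tape measure.

```bash
python3 -m jog '[[[-0.688,-0.015,0],[0,0,0.196]],[[-0.688,-0.015,0],[0,0,0.196]],[[-0.688,-0.015,0],[0,0,0.196]],[[-0.688,-0.015,0],[0,0,0.196]],[[-0.688,-0.015,0],[0,0,0.196]]]' >/dev/null; python3 go.py .517 -.316 .22 -2.9
```

```text
t 9.25 p [0.4586 0.1149 0.2203] yaw -2.9 open 0.0854 grip 0.0 F [ 0.9 -0.2 -0.2] q [ 0.09 -0.32  1.97 -0.    1.49  0.14]
shift [-4.274e-01  8.000e-02  2.000e-04] turn [-0.0028  0.0005  0.0002]
```

```bash
python3 -m jog '[[[-0.427,0.08,0],[0,0,0]],[[-0.427,0.08,0],[0,0,0]],[[-0.427,0.08,0],[0,0,0]],[[-0.427,0.08,0],[0,0,0]],[[-0.427,0.08,0],[0,0,0]]]' >/dev/null;  python3 go.py .517 -.316 .22 -2.9;  python3 -m jog '[[[-0.192,0.036,0],[0,0,0]],[[-0.192,0.036,0],[0,0,0]],[[-0.192,0.036,0],[0,0,0]],[[-0.192,0.036,0],[0,0,0]],[[-0.192,0.036,0],[0,0,0]]]' >/dev/null; python3 go.py .517 -.316 .14 -2.9 .517 -.316 .037 -2.9
```

```text
t 9.75 p [ 0.4921 -0.1328  0.2203] yaw -2.9 open 0.0854 grip 0.0 F [0.4 0.7 0.6] q [-0.41 -0.22  1.89  0.    1.48 -0.36]
shift [-0.1817  0.0342 -0.    ] turn [-0.0026 -0.0012 -0.0007]
t 10.25 p [ 0.5181 -0.3289  0.2192] yaw -3.2 open 0.0856 grip 0.0 F [-2.3  1.1  0.5] q [-0.69  0.04  1.65 -0.    1.46 -0.63]
shift [ 0.0127 -0.0016  0.0793] turn [-0.0035 -0.001  -0.0056]
shift [ 0.0126 -0.0012  0.1823] turn [-0.0035 -0.001  -0.0056]
```

```bash
python3 -m jog '[[[0.0127,-0.0015,0.02],[0,0,-0.005]],[[0.0127,-0.0015,0.06],[0,0,-0.005]],[[0.0127,-0.0015,0.1],[0,0,-0.005]],[[0.0127,-0.0015,0.1],[0,0,-0.005]]]' >/dev/null; python3 go.py .517 -.316 .037 -2.9; python3 - <<'E'
from station import optics
import cv2
a=optics.get_image("scene")["image"][180:330,270:400]
cv2.imwrite("pics/c3.png",cv2.resize(a,None,fx=4,fy=4,interpolation=cv2.INTER_CUBIC))
E
```

```text
t 10.65 p [ 0.5137 -0.3076  0.1134] yaw -2.6 open 0.0857 grip 0.0 F [-1.4  1.2 -0.7] q [-0.66  0.1   1.77  0.    1.29 -0.62]
shift [-0.009   0.0047  0.0763] turn [-0.0132 -0.0095  0.005 ]
```

View pics/c3.png

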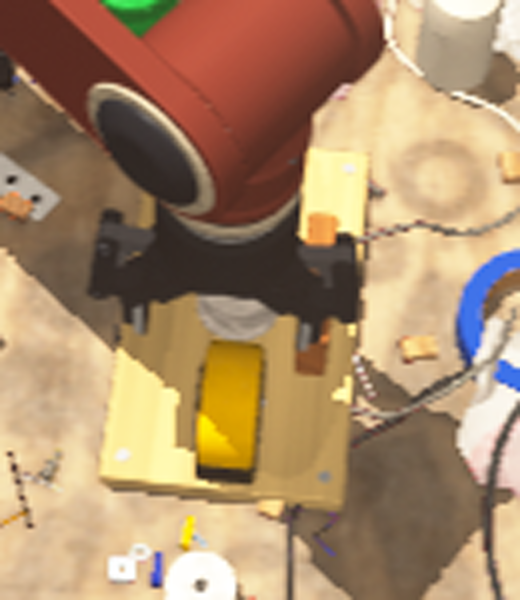

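The fingers at crop (135,320) and (310,325) straddle the tape measure's line at x≈230, so it is centred. I'll settle and descend.

```bash
python3 -m jog '[[[0,0,0],[0,0,0]],[[0,0,0],[0,0,0]]]' >/dev/null; python3 go.py .517 -.316 .037 -2.9
```

```text
t 10.9 p [ 0.5199 -0.3127  0.1253] yaw -2.6 open 0.0856 grip 0.0 F [-0.1 -0.7  0.6] q [-0.66  0.09  1.75  0.    1.29 -0.62]
shift [-0.0032 -0.003   0.0883] turn [0.0036 0.0026 0.0048]
```

```bash
python3 -m jog '[[[-0.003,-0.003,0.03],[0,0,-0.005]],[[-0.003,-0.003,0.06],[0,0,-0.005]],[[-0.003,-0.003,0.085],[0,0,-0.005]],[[-0.003,-0.003,0.085],[0,0,-0.005]]]' | grep -E "pos|contact"; python3 -m jog '[[[0,0,0],[0,0,0]],[[0,0,0],[0,0,0]],[[0,0,0],[0,0,0]],[[0,0,0],[0,0,0]],[[0,0,0],[0,0,0]]]' 0 60;  python3 -m jog '[[[0,0,0],[0,0,0]],[[0,0,0],[0,0,0]],[[0,0,0],[0,0,0]]]'
```

```text
tool_pos: [0.514, -0.3137, 0.0355]
contact_force: [-0.2, 0.7, -0.1]
t: 11.8
tool_pos: [0.5174, -0.316, 0.0405]
tool_rot: [2.263, 2.172, 0.002]
contact_force: [0.7, 0.8, 6.5]
opening: 0.0405
grip_force: 60.5
t: 12.1
tool_pos: [0.5174, -0.316, 0.0405]
tool_rot: [2.263, 2.172, 0.002]
contact_force: [1.3, 0.6, 6.5]
opening: 0.0404
grip_force: 60.5
```

```bash
python3 -m jog '[[[0,0,-0.02],[0,0,0]],[[0,0,-0.06],[0,0,0]],[[0,0,-0.1],[0,0,0]],[[0,0,-0.14],[0,0,0]],[[0,0,-0.18],[0,0,0]]]' >/dev/null; python3 go.py .4406 .2755 .22 8.4
```

```text
t 12.6 p [ 0.5146 -0.3141  0.2183] yaw -2.3 open 0.0404 grip 62.1 F [ 0.7 -0.1 -3.2] q [-0.67  0.01  1.68 -0.    1.45 -0.63]
shift [ 0.5861 -0.0981 -0.0011] turn [-0.0013 -0.0009 -0.1875]
```

```bash
python3 -m jog '[[[0.04,-0.009,0],[0,0,-0.01]],[[0.08,-0.018,0],[0,0,-0.025]],[[0.12,-0.027,0],[0,0,-0.035]],[[0.165,-0.035,0],[0,0,-0.05]],[[0.21,-0.042,0],[0,0,-0.065]]]' >/dev/null; python3 go.py .4406 .2755 .22 8.4
```

```text
t 13.1 p [ 0.4807 -0.1015  0.2167] yaw 1.4 open 0.0398 grip 62.1 F [ 0.7 -0.2 -3.6] q [-0.36 -0.27  1.93  0.    1.48 -0.38]
shift [ 0.3778 -0.0312 -0.0031] turn [-0.0011 -0.0005 -0.1229]
```

```bash
python3 -m jog '[[[0.045,-0.009,0],[0,0,-0.02]],[[0.09,-0.018,0],[0,0,-0.04]],[[0.135,-0.024,0],[0,0,-0.06]],[[0.18,-0.03,0],[0,0,-0.08]],[[0.225,-0.034,0],[0,0,-0.1]]]' >/dev/null; python3 go.py .4406 .2755 .22 8.4
```

```text
t 13.6 p [0.4413 0.1225 0.217 ] yaw 7.1 open 0.0406 grip 62.1 F [ 1.6 -0.3 -2.5] q [ 0.11 -0.36  2.   -0.    1.5  -0.02]
shift [ 0.1519  0.0184 -0.003 ] turn [-0.0004  0.0002 -0.022 ]
```

```bash
python3 -m jog '[[[0.04,0.005,0],[0,0,-0.01]],[[0.08,0.01,0],[0,0,-0.02]],[[0.12,0.015,0],[0,0,-0.02]],[[0.15,0.018,0],[0,0,-0.02]],[[0.15,0.018,0],[0,0,-0.02]]]' >/dev/null; python3 -m jog '[[[0,0,0.03],[0,0,0]],[[0,0,0.07],[0,0,0]],[[0,0,0.11],[0,0,0]],[[0,0,0.13],[0,0,0]],[[0,0,0.13],[0,0,0]]]' >/dev/null; python3 go.py .4406 .2755 .0405 8.4
```

```text
t 14.6 p [0.4384 0.2698 0.0827] yaw 8.2 open 0.0401 grip 62.1 F [-0.6 -0.5 -3.5] q [ 0.41 -0.06  1.99 -0.    1.23  0.26]
shift [0.0055 0.0034 0.0422] turn [-0.0094  0.0029 -0.0032]
```

```bash
python3 -m jog '[[[0.004,0.001,0.02],[0,0,0]],[[0.004,0.001,0.033],[0,0,0]],[[0.004,0.001,0.041],[0,0,0]],[[0.004,0.001,0.042],[0,0,0]],[[0.004,0.001,0.043],[0,0,0]]]' | grep -E "pos|contact"; python3 -m jog '[[[0,0,0.001],[0,0,0]],[[0,0,0.002],[0,0,0]],[[0,0,0.002],[0,0,0]]]' | grep -E "pos|contact"
```

```text
tool_pos: [0.4428, 0.2762, 0.045]
contact_force: [-0.2, 0.2, -3.1]
tool_pos: [0.4425, 0.2762, 0.0427]
contact_force: [-0.4, 1.0, -2.8]
```

```bash
python3 -m jog '[[[0,0,0.001],[0,0,0]],[[0,0,0.002],[0,0,0]],[[0,0,0.003],[0,0,0]],[[0,0,0.003],[0,0,0]]]' | grep -E "pos|contact"; python3 -m jog '[[[0,0,0],[0,0,0]],[[0,0,0],[0,0,0]],[[0,0,0],[0,0,0]],[[0,0,0],[0,0,0]],[[0,0,0],[0,0,0]]]' 1 | grep -E "pos|contact|open"; python3 -m jog '[[[0,0,-0.03],[0,0,0]],[[0,0,-0.07],[0,0,0]],[[0,0,-0.12],[0,0,0]],[[0,0,-0.16],[0,0,0]],[[0,0,-0.16],[0,0,0]]]' >/dev/null;  python3 go.py .5215 -.2375 .2 -92.9 .5215 -.2375 .2 87.1; python3 - <<'E'
from station import optics
import cv2
a=optics.get_image("scene")["image"][60:220,240:400]
cv2.imwrite("pics/c4.png",cv2.resize(a,None,fx=3,fy=3))
E
```

```text
tool_pos: [0.4425, 0.2763, 0.0404]
contact_force: [-2.8, -1.3, 4.9]
tool_pos: [0.4424, 0.2762, 0.0394]
contact_force: [0.6, 0.5, 0.9]
opening: 0.0854
t 16.8 p [0.446  0.2779 0.2076] yaw 8.3 open 0.0859 grip 0.0 F [1.  0.8 0.7] q [ 0.42 -0.18  1.88  0.    1.43  0.27]
shift [-0.5209  0.0006  0.0056] turn [ 0.0064 -0.0145  1.7655]
shift [-0.5209  0.0006  0.0056] turn [ 0.0138  0.0061 -1.376 ]
```

View pics/c4.png

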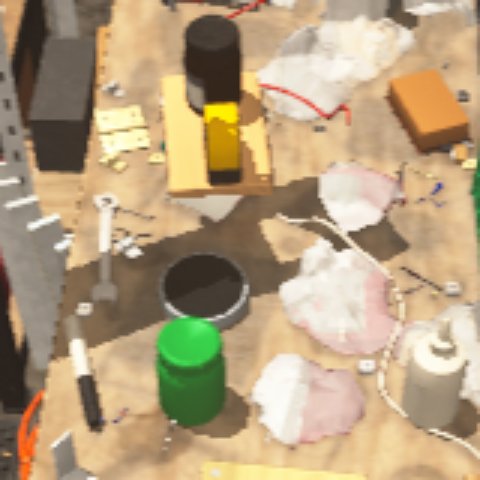

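Both the jar (213,65) and the tape measure (222,140) are upright on the board. Next is the spool.

```bash
python3 -m jog '[[[-0.521,0,0],[0,0,-1.376]],[[-0.521,0,0],[0,0,-1.376]],[[-0.521,0,0],[0,0,-1.376]],[[-0.521,0,0],[0,0,-1.376]],[[-0.521,0,0],[0,0,-1.376]]]' >/dev/null; python3 go.py .5215 -.2375 .2 87.1
```

```text
t 17.35 p [0.4738 0.0586 0.1974] yaw 46.1 open 0.0854 grip 0.0 F [ 0.5 -0.  -0. ] q [-0.03 -0.29  1.98  0.    1.45 -0.84]
shift [-0.2397 -0.1801 -0.0027] turn [-0.001  -0.0027 -0.716 ]
```

```bash
python3 -m jog '[[[-0.24,-0.18,0],[0,0,-0.716]],[[-0.24,-0.18,0],[0,0,-0.716]],[[-0.24,-0.18,0],[0,0,-0.716]],[[-0.24,-0.18,0],[0,0,-0.716]],[[-0.24,-0.18,0],[0,0,-0.716]]]' >/dev/null; python3 go.py .5215 -.2375 .2 87.1;
```

```text
t 17.85 p [ 0.5093 -0.165   0.1974] yaw 85.0 open 0.0854 grip 0.0 F [0.3 0.4 0.6] q [-0.45 -0.14  1.85  0.    1.43 -1.94]
shift [-0.0184 -0.0712 -0.0028] turn [ 0.0013 -0.0027 -0.0358]
```

```bash
python3 -m jog '[[[-0.018,-0.03,0],[0,0,-0.036]],[[-0.018,-0.06,0],[0,0,-0.036]],[[-0.018,-0.06,0.05],[0,0,-0.036]],[[-0.018,-0.06,0.09],[0,0,-0.036]],[[-0.018,-0.06,0.09],[0,0,-0.036]]]' >/dev/null; python3 -m jog '[[[0,0,0],[0,0,0]],[[0,0,0],[0,0,0]]]' >/dev/null; python3 go.py .5215 -.2375 .022 87.1;python3 - <<'E'
from station import optics
import cv2
a=optics.get_image("scene")["image"][180:330,270:400]
cv2.imwrite("pics/c5.png",cv2.resize(a,None,fx=4,fy=4,interpolation=cv2.INTER_CUBIC))
E
```

```text
t 18.55 p [ 0.5239 -0.2255  0.1117] yaw 86.8 open 0.0853 grip 0.0 F [-0.3 -0.3  0.4] q [-0.54  0.03  1.85 -0.    1.27 -2.05]
shift [ 0.002  -0.012   0.0898] turn [-0.0016  0.0029 -0.0052]
```

View pics/c5.png

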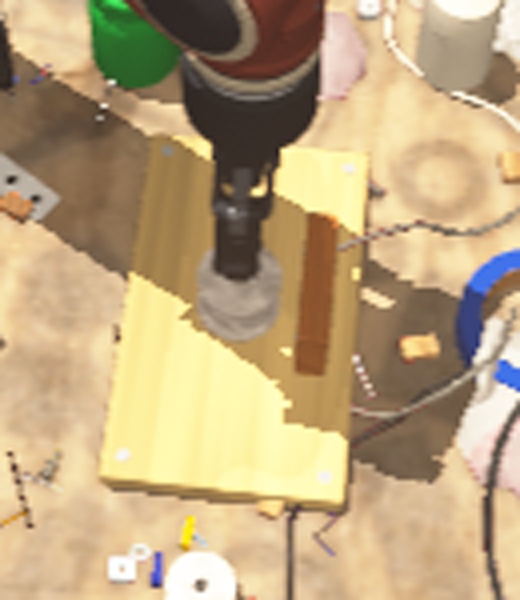

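The spool is still in place at crop (238,290), with the gripper above it in line. I'll descend.

```bash
python3 -m jog '[[[0.002,-0.012,0],[0,0,-0.005]],[[0.002,-0.012,0.02],[0,0,-0.005]],[[0.002,-0.012,0.05],[0,0,-0.005]],[[0.002,-0.012,0.08],[0,0,-0.005]],[[0.002,-0.012,0.088],[0,0,-0.005]]]' | grep -E "pos|contact";  python3 -m jog '[[[0,0,0],[0,0,0]],[[0,0,0],[0,0,0]],[[0,0,0],[0,0,0]],[[0,0,0],[0,0,0]],[[0,0,0],[0,0,0]]]' 0 60; python3 go.py .5215 -.2375 .022 87.1
```

```text
tool_pos: [0.5183, -0.2366, 0.0193]
contact_force: [-0.3, 0.4, -0.1]
t: 19.6
tool_pos: [0.5218, -0.2381, 0.0242]
tool_rot: [0.08, 3.137, -0.004]
contact_force: [-0.4, -0.5, 6.5]
opening: 0.0523
grip_force: 63.8
t 19.6 p [ 0.5218 -0.2381  0.0242] yaw 87.1 open 0.0523 grip 63.8 F [-0.4 -0.5  6.5] q [-0.56  0.15  1.88 -0.    1.11 -2.08]
shift [0.0004 0.0006 0.0022] turn [-0.0025  0.0041 -0.0005]
```

```bash
python3 -m jog '[[[0,0,-0.02],[0,0,0]],[[0,0,-0.06],[0,0,0]],[[0,0,-0.1],[0,0,0]],[[0,0,-0.14],[0,0,0]],[[0,0,-0.18],[0,0,0]]]' >/dev/null; python3 go.py .438 .0943 .2 87.1
```

```text
t 20.1 p [ 0.5194 -0.2364  0.2028] yaw 87.1 open 0.0522 grip 63.6 F [ 0.6 -0.2 -2.2] q [-0.56 -0.06  1.77 -0.    1.43 -2.08]
shift [0.0982 0.3261 0.003 ] turn [ 0.0003 -0.0006 -0.0004]
```

```bash
python3 -m jog '[[[0.012,0.04,0],[0,0,0]],[[0.024,0.08,0],[0,0,0]],[[0.036,0.12,0],[0,0,0]],[[0.048,0.16,0],[0,0,0]],[[0.06,0.2,0],[0,0,0]]]' >/dev/null; python3 -m jog '[[[0.012,0.04,0],[0,0,0]],[[0.024,0.08,0],[0,0,0]],[[0.036,0.12,0],[0,0,0]],[[0.036,0.12,0],[0,0,0]],[[0.036,0.12,0],[0,0,0]]]' >/dev/null;python3 go.py .438 .0943 .026 87.1
```

```text
t 21.1 p [0.4399 0.0883 0.2013] yaw 87.2 open 0.0525 grip 63.9 F [-0.9 -0.1 -2.2] q [ 0.03 -0.37  2.04 -0.    1.47 -1.49]
shift [0.0022 0.006  0.1753] turn [-0.0005 -0.0001  0.002 ]
```

```bash
python3 -m jog '[[[0.002,0.006,0.03],[0,0,0]],[[0.002,0.006,0.07],[0,0,0]],[[0.002,0.006,0.11],[0,0,0]],[[0.002,0.006,0.14],[0,0,0]],[[0.002,0.006,0.155],[0,0,0]]]' >/dev/null; python3 -m jog '[[[0,0,0.005],[0,0,0]],[[0,0,0.011],[0,0,0]],[[0,0,0.013],[0,0,0]],[[0,0,0.014],[0,0,0]]]' | grep -E "contact";python3 go.py .438 .0943 .026 87.1
```

```text
contact_force: [-0.8, 0.9, -2.7]
t 22.0 p [0.4397 0.0935 0.0334] yaw 87.0 open 0.0521 grip 64.0 F [-0.8  0.9 -2.7] q [ 0.04 -0.16  2.17 -0.    1.13 -1.48]
shift [0.0018 0.0007 0.0074] turn [ 0.0001  0.0018 -0.001 ]
```

```bash
python3 -m jog '[[[0.001,0.001,0.002],[0,0,0]],[[0.001,0.001,0.004],[0,0,0]],[[0.001,0.001,0.005],[0,0,0]],[[0.001,0.001,0.005],[0,0,0]]]' | grep -E "pos|contact"; python3 -m jog '[[[0,0,0.001],[0,0,0]],[[0,0,0.002],[0,0,0]],[[0,0,0.003],[0,0,0]],[[0,0,0.003],[0,0,0]]]' | grep -E "pos|contact"
```

```text
tool_pos: [0.4378, 0.0948, 0.0275]
contact_force: [-0.2, -0.1, -2.0]
tool_pos: [0.4381, 0.0948, 0.0262]
contact_force: [-7.1, 0.5, 10.7]
```

Contact is at the expected height, so I'll release and check.

```bash
python3 -m jog '[[[0,0,-0.001],[0,0,0]],[[0,0,-0.001],[0,0,0]],[[0,0,-0.001],[0,0,0]],[[0,0,-0.001],[0,0,0]],[[0,0,-0.001],[0,0,0]]]' 1 | grep -E "pos|contact|open"; python3 -m jog '[[[0,0,-0.03],[0,0,0]],[[0,0,-0.07],[0,0,0]],[[0,0,-0.12],[0,0,0]],[[0,0,-0.17],[0,0,0]],[[0,0,-0.17],[0,0,0]]]' >/dev/null;  python3 -m jog '[[[-0.13,0,0],[0,0,0]],[[-0.13,0,0],[0,0,0]],[[-0.13,0,0],[0,0,0]],[[-0.13,0,0],[0,0,0]]]' >/dev/null; python3 go.py .4424 .2762 .2 8.3; python3 - <<'E'
from station import optics
import cv2,pickle
d=optics.get_image("top");pickle.dump(d,open("top2.pkl","wb"));b=optics.get_image("scene")["image"][60:220,240:400]
a=d["image"][185:275,120:280]
cv2.imwrite("pics/c6.png",cv2.hconcat([cv2.resize(a,(480,270),interpolation=cv2.INTER_CUBIC),cv2.resize(b,(270,270))]))
E
```

```text
tool_pos: [0.4378, 0.0948, 0.0254]
contact_force: [-0.2, 0.5, -0.1]
opening: 0.0855
t 24.2 p [0.57   0.0876 0.1942] yaw 87.0 open 0.0857 grip 0.0 F [ 0.   0.2 -0.6] q [ 0.02 -0.04  1.76 -0.    1.41 -1.5 ]
shift [ 0.1373  0.1817 -0.0057] turn [-8.0000e-04 -6.0000e-04  1.3738e+00]
```

View pics/c6.png

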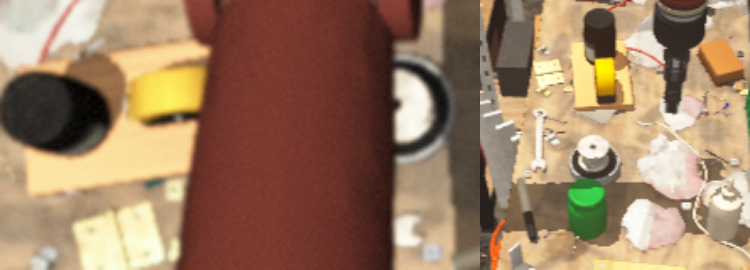

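The spool stands on the pad and looks centred: scene crop (593,150), top crop (410,105). Now the tape measure goes back.

```bash
python3 -m jog '[[[0.137,0.182,0],[0,0,1.374]],[[0.137,0.182,0],[0,0,1.374]],[[0.137,0.182,0],[0,0,1.374]],[[0.137,0.182,0],[0,0,1.374]],[[0.137,0.182,0],[0,0,1.374]]]' >/dev/null; python3 go.py .4424 .2762 .2 8.3
```

```text
t 24.8 p [0.4381 0.2772 0.1954] yaw 46.2 open 0.0853 grip 0.0 F [ 0.6 -0.2 -0. ] q [ 0.42 -0.18  1.9   0.    1.43 -0.39]
shift [-0.0038  0.0022 -0.0046] turn [ 1.000e-04 -3.000e-04  6.619e-01]
```

```bash
python3 -m jog '[[[0,0,0],[0,0,0.662]],[[0,0,0],[0,0,0.662]],[[0,0,0],[0,0,0.662]],[[0,0,0],[0,0,0.662]],[[0,0,0],[0,0,0.662]]]' >/dev/null; python3 -m jog '[[[0,0,0],[0,0,0]],[[0,0,0.04],[0,0,0]],[[0,0,0.08],[0,0,0]],[[0,0,0.08],[0,0,0]],[[0,0,0.08],[0,0,0]]]' >/dev/null; python3 go.py .4424 .2762 .0375 8.3
```

```text
t 25.8 p [0.44   0.2757 0.1154] yaw 8.6 open 0.0853 grip 0.0 F [-0.  -1.2  0.6] q [ 0.42 -0.1   1.96  0.    1.28  0.27]
shift [0.0001 0.0026 0.0779] turn [-0.0016  0.0004  0.0059]
```

```bash
python3 -m jog '[[[0,0.0025,0.02],[0,0,0]],[[0,0.0025,0.05],[0,0,0]],[[0,0.0025,0.077],[0,0,0]],[[0,0.0025,0.077],[0,0,0]]]' | grep -E "pos|contact"; python3 -m jog '[[[0,0,0],[0,0,0]],[[0,0,0],[0,0,0]],[[0,0,0],[0,0,0]],[[0,0,0],[0,0,0]],[[0,0,0],[0,0,0]]]' 0 60 | grep -vE "t:";  python3 -m jog '[[[0,0,0],[0,0,0]],[[0,0,-0.02],[0,0,0]],[[0,0,-0.06],[0,0,0]],[[0,0,-0.1],[0,0,0]],[[0,0,-0.14],[0,0,0]]]'>/dev/null; python3 go.py .5174 -.316 .2 -2.4
```

```text
tool_pos: [0.4422, 0.2759, 0.0375]
contact_force: [-0.0, -0.6, -0.3]
tool_pos: [0.4454, 0.2773, 0.0413]
contact_force: [-0.5, -0.0, 7.3]
opening: 0.04
grip_force: 60.5
t 27.2 p [0.4425 0.276  0.1795] yaw 8.6 open 0.0404 grip 62.0 F [ 0.7  0.4 -3. ] q [ 0.41 -0.16  1.9   0.    1.4   0.27]
shift [-0.5966 -0.0144 -0.0203] turn [-0.0012  0.0004  0.1917]
```

```bash
python3 -m jog '[[[-0.04,-0.001,-0.01],[0,0,0.015]],[[-0.08,-0.002,-0.02],[0,0,0.03]],[[-0.12,-0.003,-0.02],[0,0,0.045]],[[-0.165,-0.004,-0.02],[0,0,0.06]],[[-0.21,-0.005,-0.02],[0,0,0.075]]]' >/dev/null; python3 go.py .5174 -.316 .2 -2.4
```

```text
t 27.7 p [0.4692 0.0665 0.1984] yaw 4.3 open 0.0402 grip 62.0 F [-0.   0.5 -3.2] q [-0.02 -0.3   1.99  0.    1.45 -0.09]
shift [-0.385   0.0195 -0.0016] turn [ 0.     -0.      0.1168]
```

```bash
python3 -m jog '[[[-0.045,0.002,0],[0,0,0.02]],[[-0.09,0.004,0],[0,0,0.04]],[[-0.135,0.006,0],[0,0,0.06]],[[-0.18,0.008,0],[0,0,0.08]],[[-0.22,0.01,0],[0,0,0.1]]]' >/dev/null; python3 go.py .5174 -.316 .2 -2.4
```

```text
t 28.2 p [ 0.4955 -0.1526  0.1982] yaw -1.5 open 0.0401 grip 62.0 F [-0.   0.1 -3.7] q [-0.44 -0.18  1.89 -0.    1.43 -0.42]
shift [-0.1627  0.0263 -0.0018] turn [-0.0004 -0.0002  0.015 ]
```

```bash
python3 -m jog '[[[-0.045,0.006,0],[0,0,0.015]],[[-0.09,0.012,0],[0,0,0.015]],[[-0.13,0.02,0],[0,0,0.015]],[[-0.16,0.025,0],[0,0,0.015]],[[-0.16,0.025,0],[0,0,0.015]]]' >/dev/null; python3 -m jog '[[[0,0,0],[0,0,0]],[[0,0,0.04],[0,0,0]],[[0,0,0.08],[0,0,0]],[[0,0,0.11],[0,0,0]],[[0,0,0.11],[0,0,0]]]' >/dev/null; python3 -m jog '[[[0,0,0.01],[0,0,0]],[[0,0,0.01],[0,0,0]]]' >/dev/null; python3 go.py .5174 -.316 .0413 -2.4
```

```text
t 29.4 p [ 0.5176 -0.3111  0.0795] yaw -2.3 open 0.0397 grip 62.0 F [-0.   0.4 -3.7] q [-0.66  0.14  1.78  0.    1.22 -0.62]
shift [-0.0049 -0.0001  0.0382] turn [0.0011 0.0007 0.0024]
```

```bash
python3 -m jog '[[[-0.005,0,0.015],[0,0,0]],[[-0.005,0,0.028],[0,0,0]],[[-0.005,0,0.034],[0,0,0]],[[-0.005,0,0.036],[0,0,0]],[[-0.005,0,0.036],[0,0,0]]]'| grep -E "pos|contact"; python3 -m jog '[[[0,0,0.001],[0,0,0]],[[0,0,0.002],[0,0,0]],[[0,0,0.003],[0,0,0]],[[0,0,0.003],[0,0,0]]]' | grep -E "pos|contact"
```

```text
tool_pos: [0.5168, -0.3162, 0.0421]
contact_force: [0.6, 0.1, -3.2]
tool_pos: [0.5173, -0.3166, 0.0413]
contact_force: [-2.8, 1.9, 4.1]
```

```bash
python3 -m jog '[[[0,0,0],[0,0,0]],[[0,0,0],[0,0,0]],[[0,0,0],[0,0,0]],[[0,0,0],[0,0,0]],[[0,0,0],[0,0,0]]]' 1 | grep -E "pos|contact|open"; python3 -m jog '[[[0,0,-0.03],[0,0,0]],[[0,0,-0.07],[0,0,0]],[[0,0,-0.12],[0,0,0]],[[0,0,-0.17],[0,0,0]],[[0,0,-0.19],[0,0,0]]]' >/dev/null;  python3 go.py .4295 .365 .23 8.3
```

```text
tool_pos: [0.5169, -0.3163, 0.0395]
contact_force: [-0.4, 1.0, 0.8]
opening: 0.0856
t 31.3 p [ 0.5188 -0.3177  0.2366] yaw -2.3 open 0.0851 grip 0.0 F [ 0.6 -0.5  1.5] q [-0.67  0.    1.65  0.    1.47 -0.63]
shift [ 0.6786 -0.1167  0.0017] turn [ 0.0073  0.0065 -0.185 ]
```

```bash
python3 -m jog '[[[0.679,-0.117,0],[0,0,-0.185]],[[0.679,-0.117,0],[0,0,-0.185]],[[0.679,-0.117,0],[0,0,-0.185]],[[0.679,-0.117,0],[0,0,-0.185]],[[0.679,-0.117,0],[0,0,-0.185]]]' >/dev/null;  python3 go.py .4295 .365 .23 8.3
```

```text
t 31.8 p [ 0.4838 -0.0666  0.2295] yaw 8.3 open 0.0856 grip 0.0 F [ 0.4  0.5 -0.7] q [-0.29 -0.28  1.92  0.    1.5  -0.43]
shift [ 0.435   0.0083 -0.0005] turn [ 0.0006  0.0001 -0.0008]
```

```bash
python3 -m jog '[[[0.435,0.008,0],[0,0,0]],[[0.435,0.008,0],[0,0,0]],[[0.435,0.008,0],[0,0,0]],[[0.435,0.008,0],[0,0,0]],[[0.435,0.008,0],[0,0,0]]]' >/dev/null; python3 -m jog '[[[0.04,0,0],[0,0,0]],[[0.08,0.001,0],[0,0,0]],[[0.12,0.002,0],[0,0,0]],[[0.16,0.003,0],[0,0,0]],[[0.175,0.003,0],[0,0,0]]]' >/dev/null; python3 -m jog '[[[0,0,0],[0,0,0]],[[0,0,0],[0,0,0]],[[0,0,0],[0,0,0]]]' >/dev/null;  python3 go.py .4295 .365 .14 8.3
```

```text
t 33.1 p [0.4309 0.352  0.2295] yaw 8.2 open 0.0855 grip 0.0 F [-0.5  0.7 -0.3] q [ 0.55 -0.11  1.77 -0.    1.48  0.41]
shift [0.0131 0.0005 0.0895] turn [-0.      0.0005 -0.0016]
```

```bash
python3 -m jog '[[[0.013,0,0.03],[0,0,0]],[[0.013,0,0.065],[0,0,0]],[[0.013,0,0.09],[0,0,0]],[[0.013,0,0.09],[0,0,0]],[[0.013,0,0.09],[0,0,0]]]' >/dev/null; python3 go.py .4295 .365 .06 8.3; python3 - <<'E'
from station import optics
import cv2
b=cv2.resize(optics.get_image("scene")["image"][30:220,240:400],None,fx=2.5,fy=2.5); c=cv2.resize(optics.get_image("top")["image"][150:230,325:480],(400,206)); c=cv2.copyMakeBorder(c,0,b.shape[0]-206,0,0,0)
cv2.imwrite("pics/c7.png",cv2.hconcat([b,c]))
E
```

```text
t 33.6 p [0.4291 0.3652 0.1399] yaw 8.2 open 0.0852 grip 0.0 F [-0.   0.6  0.8] q [ 0.57 -0.02  1.84 -0.    1.32  0.43]
shift [-0.0003  0.0004  0.0799] turn [-0.0001  0.0002 -0.0015]
```

View pics/c7.png

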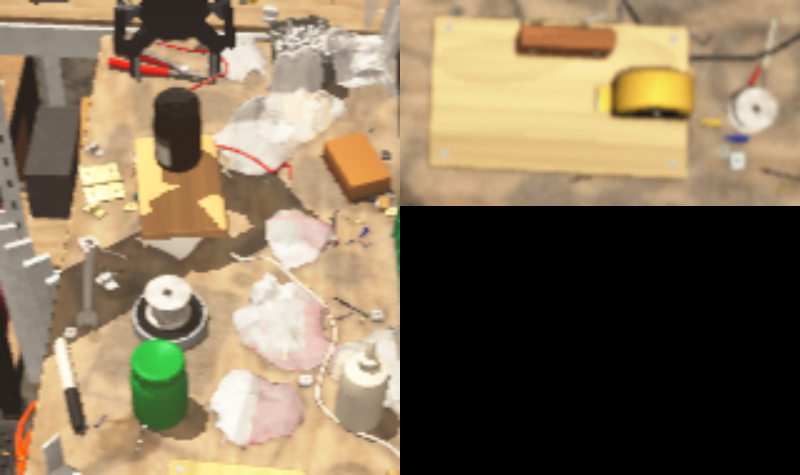

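The tape measure is back on the stand (top inset (652,93)). The spool is centred on the pad (168,300) and the jar is upright under the gripper (178,120). Now I'll grip the jar.

```bash
python3 -m jog '[[[0,0,0.03],[0,0,0]],[[0,0,0.06],[0,0,0]],[[0,0,0.079],[0,0,0]],[[0,0,0.079],[0,0,0]]]' | grep -E "pos|contact"; python3 -m jog '[[[0,0,0],[0,0,0]],[[0,0,0],[0,0,0]],[[0,0,0],[0,0,0]],[[0,0,0],[0,0,0]],[[0,0,0],[0,0,0]]]' 0 60 | grep -vE "t:";  python3 -m jog '[[[0,0,0],[0,0,0]],[[0,0,-0.02],[0,0,0]],[[0,0,-0.06],[0,0,0]],[[0,0,-0.1],[0,0,0]],[[0,0,-0.15],[0,0,0]]]'>/dev/null; python3 go.py .533 -.1595 .23 -2.9
```

```text
tool_pos: [0.4278, 0.3653, 0.0592]
contact_force: [0.2, 0.0, -0.2]
tool_pos: [0.4306, 0.3673, 0.0637]
contact_force: [-0.3, 0.0, 6.4]
opening: 0.0626
grip_force: 67.3
t 35.1 p [0.4271 0.3651 0.2095] yaw 8.3 open 0.0626 grip 67.1 F [ 1.1  0.3 -3.1] q [ 0.57 -0.08  1.78 -0.    1.45  0.43]
shift [-0.5344  0.029  -0.0195] turn [-0.0042  0.0025  0.1954]
```

```bash
python3 -m jog '[[[-0.04,0.002,-0.01],[0,0,0.015]],[[-0.08,0.004,-0.02],[0,0,0.03]],[[-0.12,0.006,-0.02],[0,0,0.045]],[[-0.16,0.008,-0.02],[0,0,0.06]],[[-0.2,0.01,-0.02],[0,0,0.075]]]' >/dev/null; python3 go.py .533 -.1575 .23 -2.9
```

```text
t 35.6 p [0.467  0.1681 0.2302] yaw 4.0 open 0.0628 grip 67.3 F [ 0.1 -0.5 -3. ] q [ 0.2  -0.26  1.91 -0.    1.5   0.13]
shift [-3.294e-01  4.320e-02  2.000e-04] turn [-0.0002  0.0002  0.1202]
```

```bash
python3 -m jog '[[[-0.04,0.005,0],[0,0,0.015]],[[-0.08,0.01,0],[0,0,0.03]],[[-0.12,0.015,0],[0,0,0.05]],[[-0.16,0.02,0],[0,0,0.07]],[[-0.2,0.025,0],[0,0,0.09]]]' >/dev/null; python3 go.py .533 -.1575 .23 -2.9
```

```text
t 36.1 p [ 0.5058 -0.0297  0.2301] yaw -1.2 open 0.0628 grip 67.2 F [ 0.7 -0.7 -4.3] q [-0.21 -0.23  1.88  0.    1.49 -0.18]
shift [-0.1272  0.0299  0.    ] turn [-0.0005 -0.0001  0.0295]
```

```bash
python3 -m jog '[[[-0.04,0.01,0],[0,0,0.02]],[[-0.08,0.02,0],[0,0,0.03]],[[-0.115,0.026,0],[0,0,0.03]],[[-0.125,0.028,0],[0,0,0.03]],[[-0.125,0.028,0],[0,0,0.03]]]' >/dev/null; python3 -m jog '[[[0,0,0],[0,0,0]],[[0,0,0.04],[0,0,0]],[[0,0,0.08],[0,0,0]],[[0,0,0.11],[0,0,0]],[[0,0,0.125],[0,0,0]]]' >/dev/null; python3 -m jog '[[[0,0,0],[0,0,0]],[[0,0,0],[0,0,0]]]' >/dev/null; python3 go.py .533 -.1575 .0637 -2.9
```

```text
t 37.3 p [ 0.5327 -0.1533  0.107 ] yaw -2.8 open 0.0624 grip 67.3 F [ 0.7  0.  -4.3] q [-0.41 -0.01  1.89  0.    1.26 -0.37]
shift [-0.0041  0.0004  0.0433] turn [0.002  0.0006 0.0014]
```

```bash
python3 -m jog '[[[-0.004,0,0.015],[0,0,0]],[[-0.004,0,0.03],[0,0,0]],[[-0.004,0,0.038],[0,0,0]],[[-0.004,0,0.041],[0,0,0]],[[-0.004,0,0.041],[0,0,0]]]'| grep -E "pos|contact"; python3 -m jog '[[[0,0,0.001],[0,0,0]],[[0,0,0.002],[0,0,0]],[[0,0,0.003],[0,0,0]],[[0,0,0.003],[0,0,0]]]' | grep -E "pos|contact"
```

```text
tool_pos: [0.5315, -0.1577, 0.0643]
contact_force: [0.9, -0.1, -3.8]
tool_pos: [0.532, -0.158, 0.0637]
contact_force: [-7.1, 2.4, 8.4]
```

```bash
python3 -m jog '[[[0,0,-0.001],[0,0,0]],[[0,0,-0.001],[0,0,0]],[[0,0,-0.001],[0,0,0]],[[0,0,-0.001],[0,0,0]],[[0,0,-0.001],[0,0,0]]]' 1 | grep -E "pos|contact|open"; python3 -m jog '[[[0,0,-0.03],[0,0,0]],[[0,0,-0.07],[0,0,0]],[[0,0,-0.12],[0,0,0]],[[0,0,-0.17],[0,0,0]],[[0,0,-0.17],[0,0,0]]]' >/dev/null; python3 -m jog '[[[0.4,-0.02,-0.02],[0,0,0]],[[0.4,-0.02,-0.02],[0,0,0]],[[0.4,-0.02,-0.02],[0,0,0]],[[0.4,-0.02,-0.02],[0,0,0]],[[0.4,-0.02,-0.02],[0,0,0]]]' >/dev/null; python3 -m jog '[[[0.2,-0.02,0],[0,0,0]],[[0.2,-0.02,0],[0,0,0]],[[0.2,-0.02,0],[0,0,0]],[[0.2,-0.02,0],[0,0,0]],[[0.2,-0.02,0],[0,0,0]]]' | grep pos; python3 -m jog '[[[0.2,0,0],[0,0,0]],[[0.2,0,0],[0,0,0]],[[0.2,0,0],[0,0,0]],[[0.2,0,0],[0,0,0]],[[0.2,0,0],[0,0,0]]]' | grep pos; python3 - <<'E'
from station import optics
import cv2,pickle
d=optics.get_image("top")["image"]; f=lambda a:cv2.resize(a,None,fx=5,fy=5,interpolation=cv2.INTER_CUBIC)
cv2.imwrite("pics/c8.png",cv2.vconcat([f(d[150:215,325:480]),f(d[190:245,230:385])]))
E
```

```text
tool_pos: [0.5316, -0.1577, 0.0624]
contact_force: [0.4, -0.8, -0.0]
opening: 0.0853
tool_pos: [0.5203, 0.2978, 0.2441]
tool_pos: [0.5307, 0.4967, 0.242]
```

View pics/c8.png

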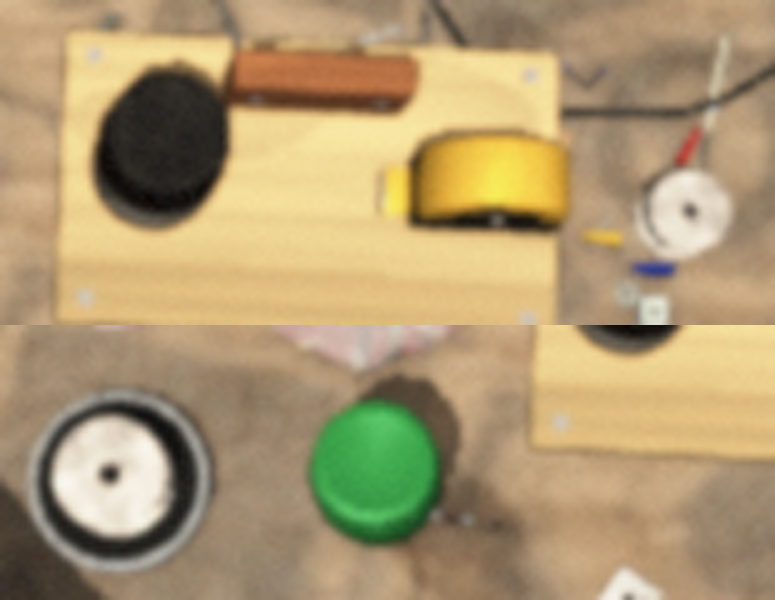

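Everything matches the start picture. The jar lid is at (167,128), unmoved allowing for the 25 px crop offset, and the tape measure is within about 2 mm. The spool is centred on the pad to within about 5 mm, parallax included.

```bash
python3 -m jog '[[[0,0,0],[0,0,0]],[[0,0,0],[0,0,0]],[[0,0,0],[0,0,0]]]' | head -1; python3 -c "
from station import job; print(job.finish_job())"
```

```text
t: 41.05
the job is handed in; nothing more can be done
None
```

I handed the job in at 41 s: the spool stands on the pad, the jar and tape measure are back in their places on the stand, and the final picture shows all three in position; the verdict itself was not returned.

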